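# Dial open the reference-standards strongbox

### The job

Open the strongbox of reference standards: turn its combination dial left (anticlockwise) to 30, stopping there without running past, then back right (clockwise) to about 10, feeling for the place where the spring bolt drops in and stops the dial; it is a worn lock, so that place lies up to six divisions either side of 10. Do not force the dial or the bolt, only as hard as finger and thumb would. Then lift the lid by its handle until it stands open by itself at 60 degrees or more, let go, and leave the other things on the bench where they are.

Things in the scene. Friction and masses are not known exactly. Their poses are not given: they have to be found in the camera images.
- strongbox: grey steel strongbox bolted to the bench, 220 (x) by 340 (y) by 112 mm high with the lid shut; origin under its centre, x towards its back where the lid is hinged, y to its left, z up; its front (-x) faces the robot. Hinge line parallel to y, 105 mm behind the centre (+x), 106 mm up
- dial (a joint): dial angle, rad, growing as it turns left (anticlockwise from above). 100 divisions: number at the index = joint x 100 / 6.2832 modulo 100 (30 = 1.885, 10 = 0.628 rad). Starts between -0.9 and 0.2 (86 to 3). Drag 0.05 to 0.2 N m. The leftward turn must end between 28 and 32; if 32 was passed, turn about a full turn right past 30, then left to 30 anew
- dial_knob (a point): centre of the top face of the dial's knob, on its upright axis, 148 mm above the bench, 45 mm in front (-x) and 80 mm left (+y) of the box's centre. Knob: deeply ribbed, non-slip aluminium cylinder 40 mm across, 28 mm tall, on a black dial plate 80 mm across, 8 mm thick, lying on the lid. Turns with the dial; a black line on its top points to 0
- dial_index (a point): white index bar on the lid, on the side of the dial away from the robot (+x of the box), 47.5 mm from the dial's axis; x towards the hinge. White ticks on the dial plate: one every 2 divisions, longer at the tens, numbers rising clockwise; the longest, thickest tick is 0
- bolt: spring bolt; origin at the foot of its thumb tab (steel, 12 mm wide, 6 mm tall) in a slot before the dial, 56 mm from its axis when locked. Turning right after 30 it drops in between 17 and 3: the tab jumps 8 mm to the dial, the lid is free, and some 1.5 divisions later the dial stops hard on the bolt, 30 mm from its axis (0.75 N m = 25 N); spring 6 N. No drop if the first number was wrong
- lid_handle (a point): middle of the lid's handle: round steel bar 10 mm thick, 90 mm long, along the box's y, its centre line 36 mm above the lid (148 mm above the bench while shut), 77 mm in front (-x) and 80 mm right (-y) of the box's centre; 182 mm before and 42 mm above the hinge line
- lid (a joint): opening angle of the lid, rad: 0 shut, 1.25 against its stay, growing as the front edge rises. A stiff hinge holds it where it is left; lifting takes about 12 N at the handle. Locked, it gives only 0.01 rad
- vial_rack: white vial rack with capped glass vials, 120 x 70 x 48 mm, to the right of the box; origin under its centre. Leave alone
- wrench: steel spanner 130 mm long lying in front of the box; origin at its middle. Leave alone
- marker: marker pen 130 mm long, 14 mm thick, lying in front of the box; origin under its middle. Leave alone
- reagent: amber glass bottle, 72 mm across, 170 mm tall, at the back left; origin under its centre. Leave alone
- beaker: glass beaker, 72 mm across, 90 mm tall, far right; origin under its centre. Leave alone
- tip_box: grey pipette-tip box with clear lid, 120 x 85 x 72 mm, back right; origin under its centre. Leave alone
- notebook: dark blue notebook, 154 x 214 x 15 mm, far left; origin under its centre. Leave alone

How it is judged:
By the outcome, as a careful person would: the job done as asked, in the order asked, and still so for the second after the job is handed in, with the robot touching nothing.
It also fails if it takes over 72 s, if anything falls off the work surface, if the arm or the gripper's body presses on something with over 40 N, if the wrist force passes 120 N, or if a joint passes its speed limit or range.

### The arm

A 6-joint arm with a two-finger parallel gripper is mounted at the origin on the work surface. World frame = base frame: x ahead of the robot, y to its left, z up, the work surface at z = 0. Lengths are in m, angles in rad, forces in N, time in s.
With the tool pointing down it reaches from about 0.35 to 0.875 m from the base axis. Payload 15.5 kg.
Tool frame: the origin (TCP) lies at the centre of the arm's flange, where the gripper is bolted on; the fingertips stand 173 mm ahead of it and the grasp point (between the pads) lies 155 mm ahead of it; x points along the fingers, y is the direction in which the jaws open and shut, and the axes are right-handed (so a half turn about x gives the same grasp; the last joint's range is limited). The gripper opens to 85 mm and grips with 20 to 120 N. Pads are 22 mm wide; open, the fingers measure 114 mm over their backs; the gripper's body (76 mm by 85 mm) begins 54 mm behind the grasp point. The pads swing forward as they close: fully open they stand 13 mm farther back than shut.
Start: joints at [1.093, 0.494, 1.345, -0, 1.302, -0.096], TCP at [0.233, 0.58, 0.405] pointing down, gripper open.
Joint ranges: [-2.91, 2.91], [-0.82, 2.16], [0.22, 2.67], [-1.22, 4.37], [0.12, 2.79], [-3.08, 3.08]. Speed limits (rad/s): [1.89, 1.89, 2.57, 3.01, 3.01, 3.01].

### API

Orientations are given as a unit quaternion [x, y, z, w].
In Python, from rig import r gives the robot as it stands.
- The arm moves only by the shell command python3 -m inch 'ROWS' [FORCE]. ROWS is JSON, a list of rows, each a list of 7 numbers: the turn, a rotation vector about the tool's x, y, z in rad, then the shift along the tool's x, y, z in cm, then the opening in per cent of the stroke, from 0 (shut) to 100 (fully open). In form: [[wx, wy, wz, tx, ty, tz, fingers], ...]. A call has 1 to 12 rows; each row shifts and turns the commanded pose from where the row before left it, along the tool's axes as they then stand; what a row does not reach is not made up. A row lasts 1/12 s, in which the tool goes at most 41.7 mm and 7.16 degrees, less where a joint would pass 70% of its speed; a pose out of reach is approached as far as the arm can. A call with a gripper value outside its range is refused whole. The fingers move at their own pace and stop on an object; FORCE is the grip in N (left out, the last holds). Time passes only in rows, so rows that do not move let the fingers close. It gives the time, the measured TCP pose, the force and the opening at its end, in the units of the state.
- r.get_obs(): the state, without advancing time (a new reading comes with each control period).
- r.camera(name): name is "side" or "top"; returns a dict with "image" (400x640x3 uint8, red, green, blue), "depth" (400x640 float32, m along the optical axis (not along the pixel's ray), 0 where there is no reading), "K" (3x3 intrinsics, pixels), "rvec" (rotation vector, rad) and "tvec" (3), from world to camera coordinates, as OpenCV has them. Camera axes: x right, y down, z forward; pixel columns grow to the right and rows downward; lengths in m; the calibration is good to about 2 mm. A picture is of the moment at which its call begins.
- r.finish_job(): hands the job in, once; it reports no verdict.
The state is a dict: "clock": time; "q": joint angles; "dq": joint speeds; "joint_torque": joint torques, N m; "eef_pos": TCP position; "tool_rot": TCP orientation; "force": force on the tool from outside, world axes, zero at the start; "ft_torque": the same for the moment, N m; "gripper_width": finger opening in m.
Only numpy, scipy, OpenCV 4.12 (cv2) and the standard library are available. Lean on these libraries where they do the work, as an engineer would, in place of code of your own. Each camera call takes 0.05 s, during which the arm holds its last target. There are 200 camera calls.

## Working session

There is one attempt and no reset: what is moved stays moved. The work goes in short steps, Python scripts to look and compute and a shell command to move; the robot and the scene stay as the last step left them, time stands still between calls to the robot, and variables do not carry over. Pictures are saved under pics/ and viewed, about 8 in all and at most 12, crops included, and the job is handed in when it is done.

```bash
ls; mkdir -p pics; cat > h.py <<'E'
import numpy as np, cv2
from rig import r
from scipy.spatial.transform import Rotation as R
def cam(n):
    c=r.camera(n); c['R']=cv2.Rodrigues(np.array(c['rvec'],float))[0]; c['t']=np.array(c['tvec'],float).ravel(); c['K']=np.array(c['K']); return c
def ray(c,u,v,z):
    d=c['R'].T@np.linalg.inv(c['K'])@[u,v,1]; o=-c['R'].T@c['t']; return o+d*(z-o[2])/d[2]
def proj(c,p):
    x=c['K']@(c['R']@np.array(p)+c['t']); return x[:2]/x[2]
def save(im,f): cv2.imwrite('pics/'+f,np.ascontiguousarray(im[:,:,::-1]))
E
python3 - <<'E'
from h import *
a=cam('top');b=cam('side')
np.save('top.npy',a,allow_pickle=True)
save(a['image'],'t0.png');save(b['image'],'s0.png')
for c in(a,b): print(c['K'][0,0],-c['R'].T@c['t'],c['R'].round(2).tolist())
o=r.get_obs();print(o)
print(R.from_quat(o['tool_rot']).as_matrix().round(3))
E
```

```text
pics
436.52248122010394 [0.40365963 0.01246732 1.4215575 ] [[-0.02, -1.0, -0.01], [-1.0, 0.02, -0.08], [0.08, 0.01, -1.0]]
463.82499125267157 [-0.72186058  0.49496983  1.00728179] [[-0.36, -0.93, -0.01], [-0.52, 0.21, -0.83], [0.77, -0.3, -0.56]]
{'clock': 0.1, 'q': array([ 1.09349659e+00,  4.94105132e-01,  1.34605102e+00, -1.95982705e-05,
        1.30250356e+00, -9.55152184e-02]), 'dq': array([ 0.00123618, -0.00155113, -0.00307857,  0.00050411, -0.00077508,
       -0.00062234]), 'joint_torque': array([ 9.69625216e-04, -8.83580518e+01, -3.84560966e+01, -2.85187461e-04,
        5.28192701e-03,  1.26307218e-04]), 'eef_pos': array([0.23280885, 0.57988021, 0.40417583]), 'tool_rot': array([ 0.13379732,  0.69436284, -0.13452488,  0.6941625 ]), 'force': array([-0.91234061,  0.2219018 , -0.29645062]), 'ft_torque': array([-0.03227139,  0.02275628, -0.00575473]), 'gripper_width': 0.08535598747645316}
[[-0.     0.373  0.928]
 [-0.001  0.928 -0.373]
 [-1.    -0.001 -0.   ]]
```

View pics/t0.png

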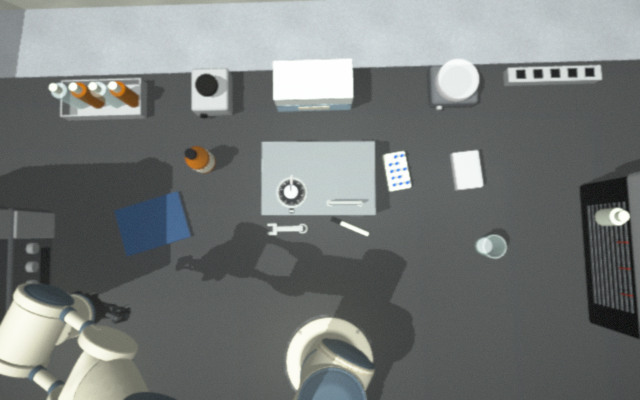

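View pics/s0.png

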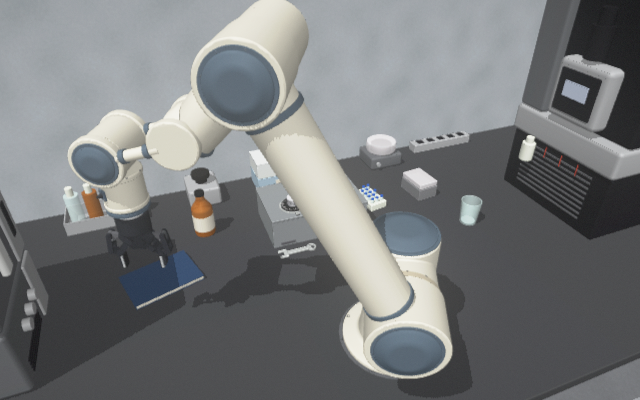

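The top view shows the strongbox at u 262–376, v 141–215, the dial at about (291,191) and the handle at about (347,203). In the side view the arm partly hides the box.

```bash
python3 - <<'E'
from h import *
a=np.load('top.npy',allow_pickle=True).item(); im=a['image']
m=cv2.inRange(cv2.cvtColor(im,cv2.COLOR_RGB2HSV),(70,5,120),(130,60,215))
m[:120]=0;m[235:]=0;m[:,:240]=0;m[:,382:]=0
m=cv2.morphologyEx(m,cv2.MORPH_CLOSE,np.ones((5,5)))
cs=max(cv2.findContours(m,0,2)[0],key=cv2.contourArea); rc=cv2.minAreaRect(cs);print(rc)
bp=np.array([ray(a,*p,0.112) for p in cv2.boxPoints(rc)]);print(bp.round(4))
for k in range(4):
    d=bp[(k+1)%4]-bp[k];print(np.linalg.norm(d).round(4),np.degrees(np.arctan2(d[1],d[0])).round(2))
print('C',bp.mean(0))
print('dial',ray(a,291,191,.148),'handle',ray(a,347,203,.148))
save(cv2.resize(im[165:219,258:380],None,fx=6.5,fy=6.5,interpolation=cv2.INTER_CUBIC),'d0.png')
E
```

```text
((318.0, 177.5), (75.0, 116.0), 90.0)
[[ 0.6918  0.1956  0.112 ]
 [ 0.6823 -0.1572  0.112 ]
 [ 0.4547 -0.1493  0.112 ]
 [ 0.4631  0.1987  0.112 ]]
0.3529 -91.53
0.2278 178.02
0.3481 88.61
0.2287 -0.77
C [0.572967   0.02197537 0.112     ]
dial [0.52969005 0.101548   0.148     ] handle [ 0.49036779 -0.0614973   0.148     ]
```

View pics/d0.png

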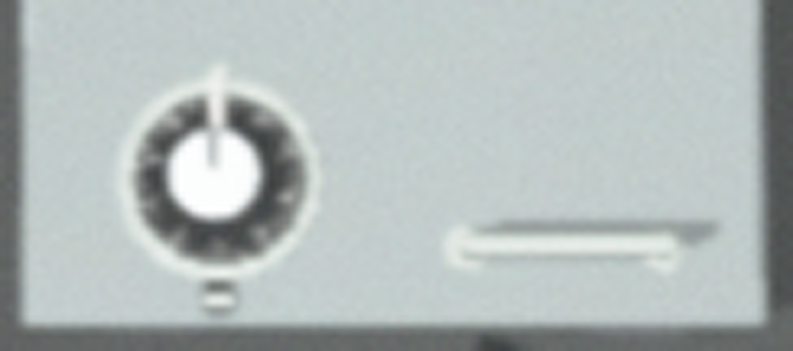

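The enlarged crop has the dial centre at crop (214,174), which is pixel (291,191.8). The 0 tick and the black line sit at the index, so the dial starts near 0. The bolt tab is at (218,297) and the handle runs along the box's y. Now I move over the dial.

```bash
python3 -m inch '[[0,0,0,0,-2.38,3.23,100],[0,0,0,0,-2.38,3.23,100],[0,0,0,0,-2.38,3.23,100],[0,0,0,0,-2.38,3.23,100],[0,0,0,0,-2.38,3.23,100],[0,0,0,0,-2.38,3.23,100],[0,0,0,0,-2.38,3.23,90],[0,0,0,0,-2.38,3.23,90],[0,0,0,0,-2.38,3.23,80],[0,0,0,0,-2.38,3.23,80],[0,0,0,0,-2.38,3.23,80],[0,0,0,0,-2.38,3.23,80]]' 20; python3 - <<'E'
from h import *
a=np.load('top.npy',allow_pickle=True).item()
print(ray(a,290.9,191.8,.148),ray(a,344.4,202.7,.148))
# depth refinement of the box top and knob
print(a['depth'][192,291])
g=cv2.cvtColor(a['image'],cv2.COLOR_RGB2GRAY)
def ms(u0,u1,v0,v1,t):
    v,u=np.nonzero(g[v0:v1,u0:u1]>t); return u.mean()+u0,v.mean()+v0,len(u)
k=ms(283,300,184,200,235);print(k,ray(a,k[0],k[1],.148))
o=r.get_obs();print(o['q'].round(3),o['eef_pos'],R.from_quat(o['tool_rot']).as_matrix().round(3).tolist(),o['force'],o['ft_torque'])
E
```

```text
clock: 1.1
eef_pos: [0.4867, 0.1686, 0.4046]
tool_rot: [0.134, 0.694, -0.134, 0.694]
force: [0.9, 0.9, 1.0]
gripper_width: 0.0684
[0.52734058 0.10188649 0.148     ] [ 0.4914335  -0.05393474  0.148     ]
1.279357
(np.float64(290.42201834862385), np.float64(191.80733944954127), 109) [0.52735412 0.10328978 0.148     ]
[ 0.218  0.34   1.613  0.     1.189 -0.971] [0.48670873 0.16862587 0.40461022] [[-0.0, 0.373, 0.928], [-0.0, 0.928, -0.373], [-1.0, -0.0, -0.0]] [0.89348761 0.86880996 0.9580662 ] [-0.0123741  -0.01493045 -0.01733866]
```

```bash
python3 -m inch '[[0,0,0,0,-2.28,3.18,80],[0,0,0,0,-2.28,3.18,80],[0.119,0,0,0.7,0,0,80],[0.119,0,0,0.7,0,0,80],[0.119,0,0,0.7,0,0,80],[0.119,0,0,0.7,0,0,80],[0.119,0,0,0.7,0,0,80],[0.119,0,0,0.7,0,0,80],[0.119,0,0,0.7,0,0,80],[0.119,0,0,0.7,0,0,80],[0.119,0,0,0.7,0,0,80],[0.119,0,0,0.7,0,0,80]]'; python3 - <<'E'
from h import *
c=cam('side'); save(cv2.resize(c['image'][130:290,180:400],None,fx=3.5,fy=3.5,interpolation=2),'s1.png')
o=r.get_obs();print(o['q'].round(3),o['eef_pos'],R.from_quat(o['tool_rot']).as_matrix().round(3).tolist())
E
```

```text
clock: 2.1
eef_pos: [0.5281, 0.1045, 0.3341]
tool_rot: [-0.502, -0.498, 0.502, -0.498]
force: [0.2, 1.0, 0.6]
gripper_width: 0.0681
[ 0.084  0.458  1.646 -0.     1.039  0.101] [0.52775492 0.10448639 0.33294032] [[-0.002, 1.0, -0.017], [-0.0, -0.017, -1.0], [-1.0, -0.002, 0.0]]
```

View pics/s1.png

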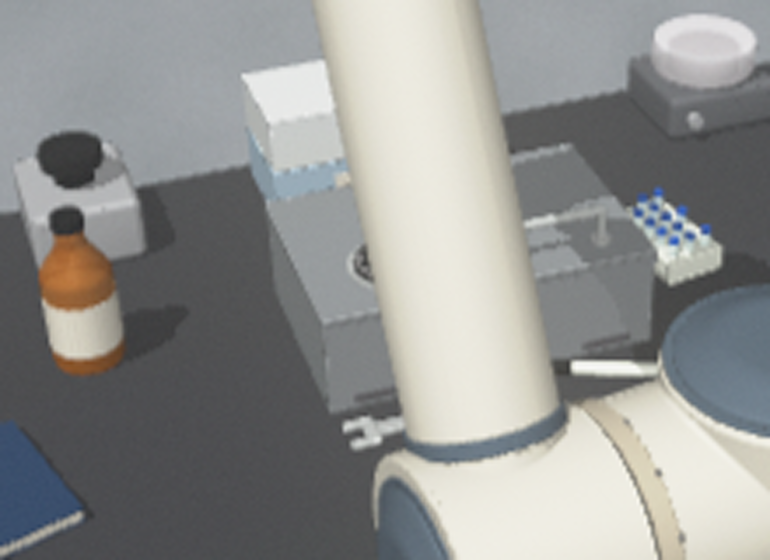

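The side view of the dial is hidden by the upper arm, and only part of the dial shows at crop (362,265). I descend on the measured position and close gently.

```bash
python3 -m inch '[[0,0,0,0.9,0,0.15,80],[0,0,0,0.9,0,0,80],[0,0,0,0.9,0,0,80],[0,0,0,0.7,0,0,80],[0,0,0,0,0,0,80],[0,0,0,0,0,0,60],[0,0,0,0,0,0,40],[0,0,0,0,0,0,30],[0,0,0,0,0,0,30],[0,0,0,0,0,0,30]]' 20; python3 -m inch '[[0,0,0,0,0,0,30],[0,0,0,0,0,0,30]]'; python3 - <<'E'
from h import *
o=r.get_obs();print(o['eef_pos'].round(4),o['force'].round(2),o['ft_torque'].round(3),o['gripper_width'])
E
```

```text
clock: 2.98
eef_pos: [0.5282, 0.1031, 0.3011]
tool_rot: [0.5, 0.5, -0.5, 0.5]
force: [-2.4, 0.1, 5.0]
gripper_width: 0.0392
clock: 3.15
eef_pos: [0.5282, 0.1031, 0.3011]
tool_rot: [0.5, 0.5, -0.5, 0.5]
force: [-1.4, -0.6, 7.3]
gripper_width: 0.0392
[0.5282 0.1031 0.3011] [-1.4  -0.56  7.29] [0.026 0.332 0.046] 0.039167995526566836
```

```bash
python3 -m inch '[[0,0,0,0,0,0,55],[0,0,0,-0.4,0,0,55],[0,0,0,0,0,0,40],[0,0,0,0,0,0,30],[0,0,0,0,0,0,30],[0,0,0,0,0,0,30]]' 20; python3 - <<'E'
from h import *
o=r.get_obs();print(o['eef_pos'].round(4),o['force'].round(2),o['ft_torque'].round(3),o['gripper_width'])
E
python3 -m inch '[[-0.1,0,0,0,0,0,30],[-0.1,0,0,0,0,0,30],[-0.1,0,0,0,0,0,30],[-0.1,0,0,0,0,0,30]]'; python3 - <<'E'
from h import *
o=r.get_obs();print(o['eef_pos'].round(4),o['force'].round(2),o['ft_torque'].round(3),o['gripper_width'])
print(R.from_quat(o['tool_rot']).as_matrix().round(3).tolist())
E
```

```text
clock: 3.65
eef_pos: [0.5282, 0.1031, 0.3054]
tool_rot: [0.5, 0.5, -0.5, 0.5]
force: [-2.8, 0.2, 11.6]
gripper_width: 0.0391
[0.5282 0.1031 0.3054] [-2.76  0.21 11.62] [-0.028  0.607  0.018] 0.03910335540520218
clock: 3.98
eef_pos: [0.528, 0.103, 0.3053]
tool_rot: [0.39, 0.59, -0.389, 0.59]
force: [-5.0, -1.2, 12.7]
gripper_width: 0.0391
[0.528  0.103  0.3053] [-5.04 -1.17 12.73] [-0.183  0.938 -0.075] 0.03909378328227559
[[0.0, 0.92, 0.393], [-0.0, 0.393, -0.92], [-1.0, 0.0, 0.0]]
```

```bash
python3 -m inch '[[-0.1,0,0,0,-0.07,0,30],[-0.1,0,0,0,0,0,30],[-0.1,0,0,0,0,0,30],[-0.1,0,0,0,0,0,30],[-0.1,0,0,0,0,0,30],[-0.1,0,0,0,0,0,30],[-0.1,0,0,0,0,0,30],[-0.1,0,0,0,0,0,30],[-0.1,0,0,0,0,0,30],[-0.1,0,0,0,0,0,30],[-0.1,0,0,0,0,0,30]]'; python3 - <<'E'
from h import *
o=r.get_obs();print(o['eef_pos'].round(4),o['force'].round(2),o['ft_torque'].round(3),o['gripper_width'],o['q'].round(3))
print(R.from_quat(o['tool_rot']).as_matrix().round(3).tolist())
E
```

```text
clock: 4.9
eef_pos: [0.5275, 0.1025, 0.3054]
tool_rot: [0.024, 0.706, -0.024, 0.707]
force: [-3.9, -4.3, 10.8]
gripper_width: 0.039
[0.5275 0.1025 0.3054] [-3.91 -4.28 10.78] [-0.803  0.674 -0.288] 0.039042995692635425 [ 8.100e-02  4.950e-01  1.676e+00 -1.000e-03  9.700e-01 -1.423e+00]
[[0.001, 0.067, 0.998], [-0.0, 0.998, -0.067], [-1.0, -0.0, 0.001]]
```

```bash
python3 -m inch '[[0,0,0,0,0,0,80],[0,0,0,0,0,0,80],[0,0,0,-2,0,0,80],[0,0,0,-3,0,0,80],[0,0,0,-3,1,-1,80],[0,0,0,-2,3,-2,80],[0,0,0,0,3.8,-1.5,80],[0,0,0,0,3.8,-1.5,80],[0,0,0,0,3.8,-1.5,80],[0,0,0,0,3.8,-1.5,80],[0,0,0,0,3.8,-1.5,80]]'; python3 - <<'E'
from h import *
c=cam('top'); np.save('top1.npy',c,allow_pickle=True)
save(cv2.resize(c['image'][170:222,262:358],None,fx=8,fy=8,interpolation=2),'d1.png')
o=r.get_obs();print(o['eef_pos'].round(4),o['force'].round(2),o['ft_torque'].round(3))
E
```

```text
clock: 5.82
eef_pos: [0.4383, 0.3415, 0.4048]
tool_rot: [0.026, 0.707, -0.026, 0.707]
force: [2.1, 0.9, -0.2]
gripper_width: 0.0684
[0.4363 0.347  0.4048] [-4.77  5.05 -0.01] [ 0.1    0.155 -0.027]
```

View pics/d1.png

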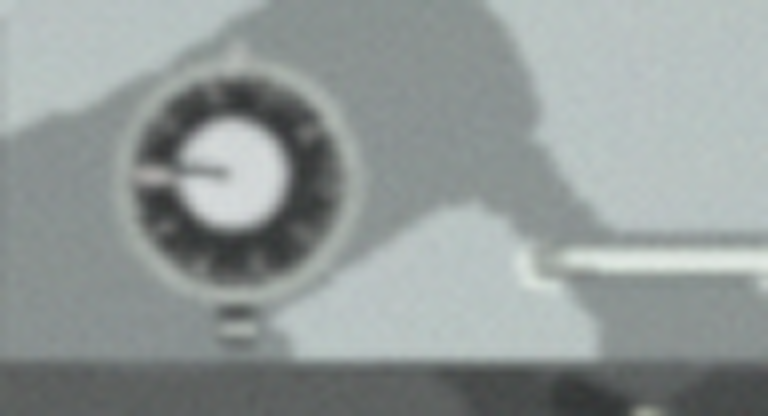

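The crop shows the 0 tick at (152,176) and the black line at (180,170)–(228,174), with the plate centre near (239,178). So the dial is about a quarter turn left. A quick numeric check follows.

```bash
python3 - <<'E'
from h import *
c=np.load('top1.npy',allow_pickle=True).item()
px=lambda x,y:(262+(x+.5)/8-.5,170+(y+.5)/8-.5)
W=lambda x,y,z:ray(c,*px(x,y),z)[:2]
idx=W(238,52,.113); bolt=W(238,322,.116); ctr=W(239,178,.112); tick=W(152,175.5,.120); kt=W(234,173,.148)
print(idx,bolt,ctr,tick,kt)
ang=lambda v:np.degrees(np.arctan2(v[1],v[0]))
print('index-bolt',ang(idx-bolt))
cc=(idx*56+bolt*47.5)/103.5;print('cc',cc)
for o in (cc,ctr,kt,np.array([.528,.1028])): print(ang(tick-o)-ang(idx-bolt))
print('line',ang(W(180,169.5,.148)-W(228,174,.148))-ang(idx-bolt))
o=r.get_obs();print(o['eef_pos'],R.from_quat(o['tool_rot']).as_matrix().round(3).tolist())
E
```

```text
[0.57847619 0.10218518] [0.47620639 0.1039304 ] [0.53075819 0.10279275] [0.53174064 0.13485466] [0.52915141 0.10210891]
index-bolt -0.9776497151149135
cc [0.53154077 0.10298613]
90.61831208433993
89.22252097543253
86.45662987376527
84.32157965896691
line 84.1695377135361
[0.4362798  0.34702309 0.40482302] [[-0.0, 0.072, 0.997], [0.003, 0.997, -0.072], [-1.0, 0.003, -0.0]]
```

```bash
python3 -m inch '[[0,0,0,0,-3.38,1.56,80],[0,0,0,0,-3.38,1.56,80],[0,0,0,0,-3.38,1.56,80],[0,0,0,0,-3.38,1.56,80],[0,0,0,0,-3.38,1.56,80],[0,0,0,0,-3.38,1.56,80],[0,0,0,0,-3.38,1.56,80],[0,0,0,2.5,0,0,80],[0,0,0,2.5,0,0,80],[0,0,0,0,0,0,80],[0,0,0,0,0,0,80]]'; python3 - <<'E'
from h import *
o=r.get_obs();print(o['eef_pos'].round(4),o['force'].round(2),R.from_quat(o['tool_rot']).as_matrix().round(3).tolist())
E
```

```text
clock: 6.78
eef_pos: [0.531, 0.0958, 0.3542]
tool_rot: [0.026, 0.708, -0.026, 0.706]
force: [-0.4, 0.1, 0.2]
gripper_width: 0.0687
[0.531  0.0958 0.3542] [-0.38  0.11  0.24] [[-0.003, 0.073, 0.997], [-0.0, 0.997, -0.073], [-1.0, -0.0, -0.003]]
```

```bash
python3 -m inch '[[0,0,0,0.8,0.68,-0.35,80],[0,0,0,1.4,0,0,80],[0,0,0,1.4,0,0,80],[0,0,0,1.2,0,0,80],[0,0,0,0,0,0,60],[0,0,0,0,0,0,40],[0,0,0,0,0,0,30],[0,0,0,0,0,0,30],[0,0,0,0,0,0,30],[0,0,0,0,0,0,30]]' 20; python3 - <<'E'
from h import *
o=r.get_obs();print(o['eef_pos'].round(4),o['force'].round(2),o['ft_torque'].round(3),R.from_quat(o['tool_rot']).as_matrix().round(3).tolist(),o['gripper_width'])
E
```

```text
clock: 7.62
eef_pos: [0.5283, 0.1027, 0.308]
tool_rot: [0.025, 0.706, -0.026, 0.707]
force: [-2.4, -7.7, 1.8]
gripper_width: 0.0387
[0.5283 0.1027 0.308 ] [-2.41 -7.71  1.79] [-1.326  0.435 -0.058] [[0.001, 0.072, 0.997], [-0.001, 0.997, -0.072], [-1.0, -0.001, 0.001]] 0.03873805093180361
```

```bash
python3 -m inch '[[-0.04,0,0,0,-0.08,0,30],[-0.06,0,0,0,0,0,30],[-0.06,0,0,0,0,0,30],[-0.06,0,0,0,0,0,30],[-0.06,0,0,0,0,0,30],[-0.05,0,0,0,0,0,30],[-0.03,0,0,0,0,0,30],[0,0,0,0,0,0,30],[0,0,0,0,0,0,30]]'; python3 - <<'E'
from h import *
o=r.get_obs();m=R.from_quat(o['tool_rot']).as_matrix()
print(o['eef_pos'].round(4),o['force'].round(2),o['ft_torque'].round(3),np.degrees(np.arctan2(m[1,1],m[0,1])),o['gripper_width'])
E
```

```text
clock: 8.37
eef_pos: [0.5282, 0.1024, 0.3079]
tool_rot: [-0.101, 0.699, 0.101, 0.7]
force: [-4.0, -0.1, 9.1]
gripper_width: 0.0387
[0.5282 0.1024 0.3079] [-3.97 -0.14  9.13] [-0.006  0.734  0.056] 106.45402251634648 0.03870656446359873
```

```bash
python3 -m inch '[[0,0,0,0,0,0,80],[0,0,0,0,0,0,80],[0,0,0,-2,0,0,80],[0,0,0,-3,0,0,80],[0,0,0,-3,0.6,-1,80],[0,0,0,-2,2.6,-2.6,80],[0,0,0,0,3.1,-2.5,80],[0,0,0,0,3.1,-2.5,80],[0,0,0,0,3.1,-2.5,80],[0,0,0,0,3.1,-2.5,80],[0,0,0,0,3.1,-2.5,80]]'; python3 - <<'E'
from h import *
c=cam('top'); np.save('top2.npy',c,allow_pickle=True)
save(cv2.resize(c['image'][174:214,268:318],None,fx=12,fy=12,interpolation=2),'d2.png')
o=r.get_obs();m=R.from_quat(o['tool_rot']).as_matrix();print(o['eef_pos'].round(4),m.round(3).tolist())
E
```

```text
clock: 9.28
eef_pos: [0.3192, 0.2362, 0.407]
tool_rot: [-0.101, 0.699, 0.101, 0.7]
force: [0.5, 1.2, 0.1]
gripper_width: 0.0684
[0.3141 0.2385 0.4067] [[-0.002, -0.285, 0.959], [0.001, 0.959, 0.285], [-1.0, 0.002, -0.002]]
```

View pics/d2.png

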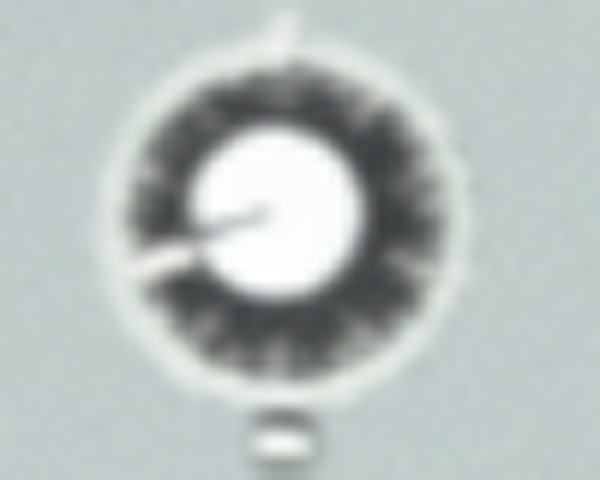

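The crop shows the 0 tick at (162,261) from a plate centre of about (285,221), and a tens tick right at the index (287,70). So the dial reads 30 to within about half a division. I go back to grip and turn right.

```bash
python3 -m inch '[[0,0,0,0,-2.73,2.38,80],[0,0,0,0,-2.73,2.38,80],[0,0,0,0,-2.73,2.38,80],[0,0,0,0,-2.73,2.38,80],[0,0,0,0,-2.73,2.38,80],[0,0,0,0,-2.73,2.38,80],[0,0,0,0,-2.73,2.38,80],[0,0,0,2.5,0,0,80],[0,0,0,2.5,0,0,80],[0,0,0,0,0,0,80],[0,0,0,0,0,0,80]]'; python3 - <<'E'
from h import *
o=r.get_obs();m=R.from_quat(o['tool_rot']).as_matrix()
d=np.array([.5280,.1024,.3075])-o['eef_pos'];print(o['eef_pos'].round(4),(m.T@d*100).round(2))
E
```

```text
clock: 10.25
eef_pos: [0.5347, 0.0997, 0.3563]
tool_rot: [-0.101, 0.701, 0.101, 0.699]
force: [0.1, -0.3, 1.0]
gripper_width: 0.068
[0.5347 0.0997 0.3563] [ 4.89  0.45 -0.55]
```

```bash
python3 -m inch '[[0,0,0,0.9,0.45,-0.55,80],[0,0,0,1.4,0,0,80],[0,0,0,1.4,0,0,80],[0,0,0,1.2,0,0,80],[0,0,0,0,0,0,60],[0,0,0,0,0,0,40],[0,0,0,0,0,0,30],[0,0,0,0,0,0,30],[0,0,0,0,0,0,30],[0,0,0,0,0,0,30]]' 20; cat > st.py <<'E'
from h import *
o=r.get_obs();m=R.from_quat(o['tool_rot']).as_matrix()
f=o['force'];p=o['eef_pos']
print(p.round(4),f.round(2),o['ft_torque'].round(3),'yaw',np.degrees(np.arctan2(m[1,1],m[0,1])).round(2),'w',o['gripper_width'].round(4),'F tool',(m.T@f).round(1),'q6',o['q'][5].round(3))
E
python3 st.py
```

```text
clock: 11.08
eef_pos: [0.5287, 0.1025, 0.3092]
tool_rot: [-0.102, 0.699, 0.101, 0.701]
force: [-2.1, -0.9, 8.9]
gripper_width: 0.0391Traceback (most recent call last):
  File "st.py", line 4, in <module>
    print(p.round(4),f.round(2),o['ft_torque'].round(3),'yaw',np.degrees(np.arctan2(m[1,1],m[0,1])).round(2),'w',o['gripper_width'].round(4),'F tool',(m.T@f).round(1),'q6',o['q'][5].round(3))
                                                                                                                 ^^^^^^^^^^^^^^^^^^^^^^^^
AttributeError: 'float' object has no attribute 'round'
```

```bash
python3 -m inch '[[0.08,0,0,0,0,0,30],[0.08,0,0,0,0,0,30],[0.08,0,0,0,0,0,30],[0.08,0,0,0,0,0,30],[0.08,0,0,0,0,0,30],[0.08,0,0,0,0,0,30],[0.08,0,0,0,0,0,30],[0.08,0,0,0,0,0,30],[0.06,0,0,0,0,0,30]]' ; python3 st.py
```

```text
clock: 11.83
eef_pos: [0.5287, 0.1022, 0.3092]
tool_rot: [0.146, 0.691, -0.146, 0.693]
force: [-2.5, -5.4, 10.0]
gripper_width: 0.0389Traceback (most recent call last):
  File "st.py", line 4, in <module>
    print(p.round(4),f.round(2),o['ft_torque'].round(3),'yaw',np.degrees(np.arctan2(m[1,1],m[0,1])).round(2),'w',o['gripper_width'].round(4),'F tool',(m.T@f).round(1),'q6',o['q'][5].round(3))
                                                                                                                 ^^^^^^^^^^^^^^^^^^^^^^^^
AttributeError: 'float' object has no attribute 'round'
```

```bash
sed -i "s/o\['gripper_width'\].round(4)/round(o['gripper_width'],4)/" st.py; python3 st.py; for i in 1; do python3 -m inch '[[0.03,0,0,0,-0.03,0,30],[0.03,0,0,0,0,0,30],[0,0,0,0,0,0,30]]' >/dev/null; python3 st.py; done
```

```text
[0.5287 0.1022 0.3092] [-2.47 -5.41 10.04] [-1.002  0.416  0.185] yaw 66.18 w 0.0389 F tool [-10.   -5.9  -0.1] q6 -1.074
[0.5286 0.1021 0.3092] [-2.74 -3.41  8.77] [-0.635  0.307  0.005] yaw 62.86 w 0.0389 F tool [-8.8 -4.3 -0.9] q6 -1.017
```

```bash
cat >> st.py <<'E'
import sys
if abs(o['ft_torque'][2])>0.4: print('STOP'); sys.exit(1)
E
s='python3 st.py'
python3 -m inch '[[0.02,0,0,0,0,0,30],[0.02,0,0,0,0,0,30]]' >/dev/null; $s && python3 -m inch '[[0.02,0,0,0,0,0,30],[0.02,0,0,0,0,0,30]]' >/dev/null && $s && python3 -m inch '[[0.02,0,0,0,0,0,30],[0.02,0,0,0,0,0,30]]' >/dev/null && $s && python3 -m inch '[[0.02,0,0,0,0,0,30],[0.02,0,0,0,0,0,30]]' >/dev/null && $s && python3 -m inch '[[0.02,0,0,0,0,0,30],[0.02,0,0,0,0,0,30]]' >/dev/null && $s && python3 -m inch '[[0.02,0,0,0,0,0,30],[0.02,0,0,0,0,0,30]]' >/dev/null && $s
```

```text
[0.5286 0.1021 0.3092] [-2.69 -3.3   8.62] [-0.637  0.344  0.127] yaw 60.64 w 0.039 F tool [-8.6 -4.2 -0.7] q6 -0.978
[0.5286 0.1021 0.3092] [-2.47 -3.19  8.3 ] [-0.72   0.346  0.181] yaw 58.34 w 0.0392 F tool [-8.3 -4.  -0.4] q6 -0.938
[0.5285 0.102  0.3092] [-2.04 -4.82  8.13] [-0.746  0.381  0.143] yaw 56.05 w 0.039 F tool [-8.1 -5.1  1. ] q6 -0.898
[0.5286 0.102  0.3092] [-1.89 -3.73  8.21] [-0.77   0.37   0.123] yaw 53.76 w 0.0391 F tool [-8.2 -4.1  0.7] q6 -0.858
[0.5286 0.102  0.3092] [-2.11 -3.47  8.23] [-0.794  0.408  0.16 ] yaw 51.47 w 0.0392 F tool [-8.2 -4.   0.5] q6 -0.818
[0.5285 0.102  0.3092] [-2.93 -5.46  8.99] [-0.781  0.42   0.212] yaw 49.18 w 0.0391 F tool [-9.  -6.   1.4] q6 -0.778
```

```bash
s='python3 st.py'
python3 -m inch '[[0.02,0,0,0,0,0,30],[0.02,0,0,0,0,0,30]]' >/dev/null; $s && python3 -m inch '[[0.02,0,0,0,0,0,30],[0.02,0,0,0,0,0,30]]' >/dev/null && $s && python3 -m inch '[[0.02,0,0,0,0,0,30],[0.02,0,0,0,0,0,30]]' >/dev/null && $s && python3 -m inch '[[0.02,0,0,0,0,0,30],[0.02,0,0,0,0,0,30]]' >/dev/null && $s && python3 -m inch '[[0.02,0,0,0,0,0,30],[0.02,0,0,0,0,0,30]]' >/dev/null && $s && python3 -m inch '[[0.02,0,0,0,0,0,30],[0.02,0,0,0,0,0,30]]' >/dev/null && $s && python3 -m inch '[[0.02,0,0,0,0,0,30],[0.02,0,0,0,0,0,30]]' >/dev/null && $s && python3 -m inch '[[0.02,0,0,0,0,0,30],[0.02,0,0,0,0,0,30]]' >/dev/null && $s && python3 -m inch '[[0.02,0,0,0,0,0,30],[0.02,0,0,0,0,0,30]]' >/dev/null && $s && python3 -m inch '[[0.02,0,0,0,0,0,30],[0.02,0,0,0,0,0,30]]' >/dev/null && $s
```

```text
[0.5285 0.102  0.3092] [-3.21 -5.1   9.34] [-0.901  0.459  0.18 ] yaw 46.88 w 0.039 F tool [-9.3 -5.9  1.2] q6 -0.738
[0.5285 0.102  0.3092] [-2.33 -4.29  9.33] [-0.897  0.445  0.059] yaw 44.59 w 0.0389 F tool [-9.3 -4.7  1.4] q6 -0.698
[0.5285 0.102  0.3092] [-2.07 -5.38 10.34] [-0.939  0.507  0.097] yaw 42.3 w 0.0387 F tool [-10.3  -5.1   2.6] q6 -0.658
[0.5285 0.102  0.3092] [-2.37 -5.07  8.86] [-0.919  0.542  0.144] yaw 40.01 w 0.0388 F tool [-8.9 -5.1  2.4] q6 -0.618
[0.5285 0.1019 0.3092] [-3.71 -5.82  8.96] [-0.937  0.554  0.059] yaw 37.71 w 0.0393 F tool [-9.  -6.5  2.4] q6 -0.578
[0.5285 0.1019 0.3092] [-3.31 -5.49  9.3 ] [-0.959  0.507 -0.044] yaw 35.42 w 0.0391 F tool [-9.3 -5.9  2.6] q6 -0.538
[0.5284 0.1019 0.3092] [-3.05 -5.75 11.29] [-1.055  0.615  0.024] yaw 33.12 w 0.0385 F tool [-11.3  -5.7   3.2] q6 -0.498
[0.5284 0.1019 0.3092] [-3.7  -5.47 11.19] [-1.004  0.612  0.072] yaw 30.83 w 0.039 F tool [-11.2  -6.    2.8] q6 -0.458
[0.5284 0.1019 0.3092] [-3.09 -6.21 10.67] [-1.064  0.667  0.108] yaw 28.54 w 0.0393 F tool [-10.7  -5.7   4. ] q6 -0.418
[0.5284 0.1019 0.3092] [-4.37 -6.07 10.4 ] [-1.011  0.623  0.331] yaw 26.26 w 0.039 F tool [-10.4  -6.6   3.5] q6 -0.378
```

```bash
s='python3 st.py'
python3 -m inch '[[0,0,0,0,0,0,30]]' >/dev/null; $s;python3 -m inch '[[0.01,0,0,0,0,0,30]]' >/dev/null; $s && python3 -m inch '[[0.01,0,0,0,0,0,30]]' >/dev/null && $s
```

```text
[0.5284 0.1019 0.3092] [-3.2 -6.5 11.5] [-1.046  0.706  0.23 ] yaw 26.24 w 0.039 F tool [-11.5  -5.7   4.4] q6 -0.378
[0.5284 0.1019 0.3092] [-2.27 -6.19 10.78] [-1.084  0.727  0.433] yaw 25.76 w 0.0392 F tool [-10.8  -4.7   4.6] q6 -0.369
STOP
```

The torque rises to 0.43 N m and holds, at dial number about 7.6. That fits the stop on the bolt, so I let go and look.

```bash
python3 -m inch '[[0,0,0,0,0,0,80],[0,0,0,0,0,0,80],[0,0,0,-2,0,0,80],[0,0,0,-3,0,0,80],[0,0,0,-3,0,0,80],[0,0,0,-2,-1.7,-3.04,80],[0,0,0,0,-1.7,-3.04,80],[0,0,0,0,-1.7,-3.04,80],[0,0,0,0,-1.7,-3.04,80],[0,0,0,0,-1.7,-3.04,60],[0,0,0,0,-1.7,-3.04,60],[0,0,0,0,-1.7,-3.04,60]]'; python3 - <<'E'
from h import *
c=cam('top'); np.save('top3.npy',c,allow_pickle=True)
save(cv2.resize(c['image'][172:222,268:368],None,fx=8,fy=8,interpolation=2),'d3.png')
E
python3 st.py
```

```text
clock: 15.92
eef_pos: [0.3271, 0.2428, 0.4081]
tool_rot: [0.377, 0.599, -0.376, 0.599]
force: [0.1, 1.3, 0.3]
gripper_width: 0.0512
[0.3229 0.2447 0.4079] [-5.08 -1.8  -0.58] [-0.082  0.12  -0.039] yaw 25.78 w 0.0509 F tool [ 0.6 -5.4 -0.6] q6 0.049
```

View pics/d3.png

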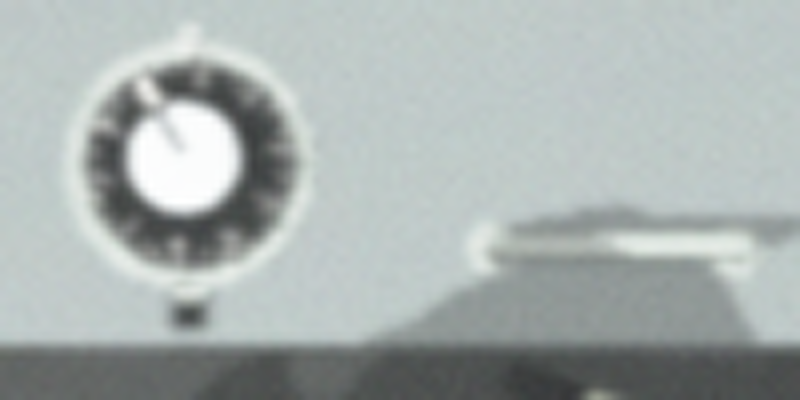

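The bolt tab has jumped to the dial, now at crop (188,291) with the dark slot behind it at (188,318). The dial reads about 7–8, so the lid is free. The next move is to the handle.

```bash
python3 -m inch '[[0,0,0,0,0.25,3.83,60],[0,0,0,0,0.25,3.83,60],[0,0,0,0,0.25,3.83,60],[0,0,0,0,0.25,3.83,60],[0,0,0,0,0.25,3.83,60],[0,0,0,0,0.25,3.83,60],[0,0,0,0,0.25,3.83,60],[0,0,0,0,0.25,3.83,60],[0,0,0,0,0.25,3.83,60]]' >/dev/null;  python3 -m inch '[[0.117,0,0,1,0,0,60],[0.117,0,0,1,0,0,60],[0.117,0,0,1,0,0,60],[0.117,0,0,1,0,0,60],[0,0,0,0,0,0,60],[0,0,0,0,0,0,60]]'; python3 st.py; python3 - <<'E'
from h import *
o=r.get_obs();m=R.from_quat(o['tool_rot']).as_matrix()
print((m.T@(np.array([.493,-.056,.304])-o['eef_pos'])*100).round(2))
E
```

```text
clock: 17.22
eef_pos: [0.4985, -0.0585, 0.3678]
tool_rot: [-0.504, -0.496, 0.504, -0.496]
force: [0.5, 0.0, 0.1]
gripper_width: 0.0515
[ 0.4985 -0.0585  0.3678] [0.51 0.04 0.14] [-0.     0.062  0.003] yaw -0.86 w 0.0515 F tool [-0.1  0.5 -0. ] q6 -0.221
[ 6.38 -0.55 -0.24]
```

```bash
python3 -m inch '[[0,0,0,0.8,-0.55,-0.24,60],[0,0,0,1.6,0,0,60],[0,0,0,1.6,0,0,60],[0,0,0,1.4,0,0,60],[0,0,0,0.9,0,0,60],[0,0,0,0,0,0,40],[0,0,0,0,0,0,20],[0,0,0,0,0,0,5],[0,0,0,0,0,0,5],[0,0,0,0,0,0,5],[0,0,0,0,0,0,5]]' 40; python3 st.py
```

```text
clock: 18.13
eef_pos: [0.4926, -0.056, 0.3055]
tool_rot: [-0.504, -0.495, 0.505, -0.495]
force: [-6.2, -0.9, 7.7]
gripper_width: 0.0083
[ 0.4926 -0.056   0.3055] [-6.21 -0.92  7.67] [-0.135  1.098 -0.016] yaw -1.04 w 0.0083 F tool [-7.7 -6.2  1. ] q6 -0.215
```

```bash
python3 -c "
import numpy as np
t=np.radians(np.arange(0,69,2.8));P=np.c_[-.182*np.cos(t)+.042*np.sin(t),.182*np.sin(t)+.042*np.cos(t)]*100
for i,d in enumerate(np.diff(P,axis=0)): print(i,[round(-d[1],2),round(d[0],2)],end=' ')"
```

```text
0 [np.float64(-0.88), np.float64(0.23)] 1 [np.float64(-0.87), np.float64(0.27)] 2 [np.float64(-0.86), np.float64(0.31)] 3 [np.float64(-0.84), np.float64(0.35)] 4 [np.float64(-0.82), np.float64(0.39)] 5 [np.float64(-0.8), np.float64(0.43)] 6 [np.float64(-0.78), np.float64(0.47)] 7 [np.float64(-0.76), np.float64(0.51)] 8 [np.float64(-0.73), np.float64(0.55)] 9 [np.float64(-0.7), np.float64(0.58)] 10 [np.float64(-0.67), np.float64(0.62)] 11 [np.float64(-0.64), np.float64(0.65)] 12 [np.float64(-0.61), np.float64(0.68)] 13 [np.float64(-0.58), np.float64(0.71)] 14 [np.float64(-0.54), np.float64(0.73)] 15 [np.float64(-0.51), np.float64(0.76)] 16 [np.float64(-0.47), np.float64(0.78)] 17 [np.float64(-0.43), np.float64(0.81)] 18 [np.float64(-0.39), np.float64(0.83)] 19 [np.float64(-0.35), np.float64(0.84)] 20 [np.float64(-0.31), np.float64(0.86)] 21 [np.float64(-0.26), np.float64(0.87)] 22 [np.float64(-0.22), np.float64(0.89)] 23 [np.float64(-0.18), np.float64(0.9)]
```

```bash
python3 -m inch '[[0,0,0,-0.3,0.07,0,5],[0,0,0,-0.58,0.16,0,5],[0,0,0,-0.87,0.27,0,5]]'; python3 st.py
```

```text
clock: 18.38
eef_pos: [0.4974, -0.0562, 0.322]
tool_rot: [-0.504, -0.496, 0.505, -0.495]
force: [-4.0, -3.6, -12.8]
gripper_width: 0.0084
[ 0.4974 -0.0562  0.322 ] [ -3.96  -3.64 -12.83] [-0.635  0.81  -0.048] yaw -1.06 w 0.0084 F tool [12.8 -3.9  3.7] q6 -0.213
```

Lifting at 13 N with the grip holding. I carry on.

```bash
python3 -m inch '[[0,0,0,-0.86,0.31,0,5],[0,0,0,-0.84,0.35,0,5],[0,0,0,-0.82,0.39,0,5],[0,0,0,-0.8,0.43,0,5],[0,0,0,-0.78,0.47,0,5],[0,0,0,-0.76,0.51,0,5]]' >/dev/null; python3 st.py;  python3 -m inch '[[0,0,0,-0.73,0.55,0,5],[0,0,0,-0.7,0.58,0,5],[0,0,0,-0.67,0.62,0,5],[0,0,0,-0.64,0.65,0,5],[0,0,0,-0.61,0.68,0,5],[0,0,0,-0.58,0.71,0,5]]'>/dev/null; python3 st.py
```

```text
[ 0.5213 -0.0567  0.3709] [-12.02  -6.45  -9.23] [-0.874  2.019 -0.016] yaw -1.06 w 0.0081 F tool [  9.3 -11.9   6.7] q6 -0.203
[ 0.5578 -0.0574  0.4108] [-34.69  -6.28  20.76] [-1.04   5.828 -0.01 ] yaw -1.07 w 0.0084 F tool [-20.5 -34.7   6.9] q6 -0.189
```

```bash
python3 -m inch '[[0,0,0,-0.16,-0.13,0,5],[0,0,0,0,0,0,5]]' >/dev/null; python3 st.py
```

```text
[ 0.5585 -0.0575  0.4129] [-12.3   -3.7    8.96] [-0.701  1.961 -0.05 ] yaw -1.07 w 0.008 F tool [ -8.9 -12.2   3.9] q6 -0.19
```

```bash
python3 -m inch '[[0,0,0,-0.62,0.66,0,5],[0,0,0,-0.55,0.73,0,5],[0,0,0,-0.51,0.75,0,5]]' >/dev/null; python3 st.py; python3 -m inch '[[0,0,0,-0.5,0.77,0,5],[0,0,0,-0.45,0.8,0,5],[0,0,0,-0.4,0.82,0,5]]' >/dev/null; python3 st.py
```

```text
[ 0.5801 -0.058   0.4283] [ -1.82  -5.8  -20.64] [-1.013  0.373 -0.036] yaw -1.08 w 0.0078 F tool [20.6 -1.6  5.8] q6 -0.183
[ 0.6042 -0.0586  0.441 ] [ -4.19  -7.83 -19.61] [-1.059  0.659 -0.022] yaw -1.09 w 0.0083 F tool [19.6 -4.   7.9] q6 -0.175
```

```bash
python3 -m inch '[[0,0,0,-0.27,0.88,0,5],[0,0,0,-0.22,0.89,0,5]]' >/dev/null; python3 st.py; python3 -m inch '[[0,0,0,-0.19,0.9,0,5],[0,0,0,-0.15,0.91,0,5],[0,0,0,-0.04,0.4,0,5],[0,0,0,0,0,0,5]]' >/dev/null; python3 st.py;python3 - <<'E'
from h import *
c=cam('side'); save(cv2.resize(c['image'][110:290,200:400],None,fx=3.2,fy=3.2,interpolation=2),'s2.png')
E
```

```text
[ 0.6216 -0.0589  0.4472] [-13.49  -5.02   4.76] [-1.031  2.35   0.051] yaw -1.09 w 0.0082 F tool [ -4.7 -13.4   5.3] q6 -0.17
[ 0.6447 -0.0593  0.4527] [-5.34 -5.85  9.52] [-0.683  0.828 -0.113] yaw -1.09 w 0.0079 F tool [-9.5 -5.2  6. ] q6 -0.165
```

View pics/s2.png

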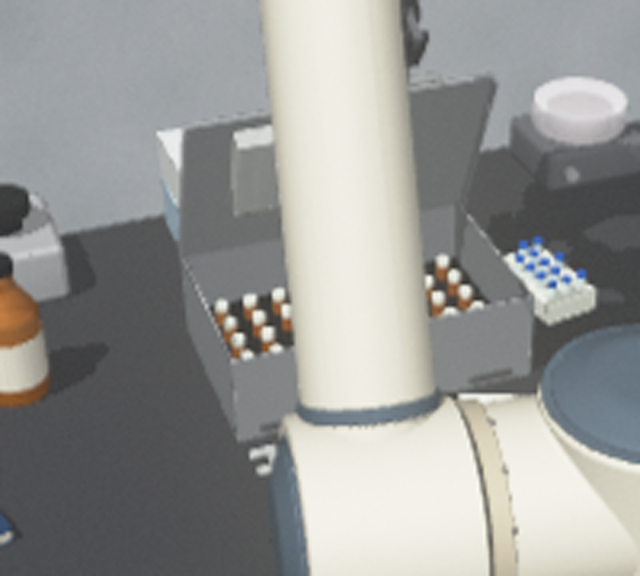

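The side view shows the lid standing open with the vials visible inside. The lid's top corner is at crop (493,80), and tool geometry gives about 68°. I open the fingers a little and back straight up.

```bash
python3 -m inch '[[0,0,0,0,0,0,20],[0,0,0,0,0,0,22],[0,0,0,0,0,0,22]]' >/dev/null; python3 st.py; python3 -m inch '[[0,0,0,-0.6,0,0,22],[0,0,0,-1,0,0,22],[0,0,0,-1.5,0,0,22]]' >/dev/null; python3 st.py; python3 -m inch '[[0,0,0,-2.5,0,0,22],[0,0,0,-3,0,0,22],[0,0,0,-3,0,0,22],[0,0,0,-2,-3,0,22],[0,0,0,-1,-3.8,0,22],[0,0,0,0,-3.8,0,22],[0,0,0,0,-3.8,0,22],[0,0,0,0,-3.8,0,22],[0,0,0,0,-3.8,0,22],[0,0,0,0,0,0,22],[0,0,0,0,0,0,22]]'
python3 - <<'E'
from h import *
a=cam('top');c=cam('side')
save(np.hstack([a['image'][90:270,170:530],c['image'][80:260,120:480]]) ,'f.png')
E
python3 st.py
```

```text
[ 0.6444 -0.0588  0.4513] [ 0.15 -0.05  0.29] [-0.022  0.026 -0.034] yaw -1.07 w 0.0192 F tool [-0.3  0.2  0. ] q6 -0.165
[ 0.6442 -0.0588  0.4818] [ 0.   -0.98 -0.07] [0.008 0.001 0.012] yaw -1.08 w 0.0191 F tool [0.1 0.  1. ] q6 -0.164
clock: 22.02
eef_pos: [0.4226, -0.0545, 0.5983]
tool_rot: [0.505, 0.494, -0.504, 0.496]
force: [0.8, 0.5, -0.9]
gripper_width: 0.0187
[ 0.4247 -0.0548  0.5975] [ 0.09 -0.91  0.2 ] [ 0.004 -0.011  0.029] yaw -1.09 w 0.0188 F tool [-0.2  0.1  0.9] q6 -0.249
```

View pics/f.png

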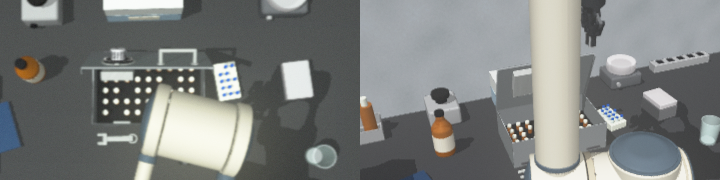

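In the final picture the lid stands open in both views and the hand is clear. The rack, spanner, bottle, beaker and the white box are where they were, and the pen is hidden by the arm. I check the lid angle from depth and then hand in.

```bash
python3 - <<'E'
from h import *
a=cam('top'); K=a['K']
v,u=np.mgrid[130:165,255:325]; d=a['depth'][130:165,255:325]
P=np.linalg.inv(K)@np.stack([u.ravel()*1.,v.ravel(),np.ones(u.size)])*d.ravel()
W=(a['R'].T@(P-a['t'][:,None])).T; W=W[(W[:,2]>.2)]
i=W[:,2].argsort()[::-1][[0,5,20]];print(W[i].round(3))
for p in W[i]: print(np.degrees(np.arctan2(p[2]-.106,.6746-p[0])).round(1))
print(r.get_obs()['clock']); r.finish_job()
E
```

```text
[[0.404 0.012 1.422]
 [0.404 0.012 1.422]
 [0.597 0.004 0.312]]
78.4
78.4
69.2
22.1667
the job is handed in; nothing more can be done
```

The strongbox is open and the job is handed in at 22.2 s of the 72 s allowed.

- **Left turn:** I turned the dial to 30, stopping on the way to look. The last picture before turning back showed it within about half a division of 30.
- **Right turn:** I went in small steps at a 20 N grip. The dial stopped at about 7.6 with 0.43 N m (0.75 N m is the full stop load). The picture then showed the bolt tab moved in against the dial.
- **Lid:** I lifted it by the handle, let go, and backed away. It stood at about 68° from the tool path and 69° from the camera depth. Two of the three depth samples were pixels with no reading, so the depth angle rests on one valid point.
- **Forces:** During the lift the sideways load at the wrist briefly reached about 40 N, because my arc was some 2 mm off. I corrected it on the way. After release the wrist force was about 1 N or less.
- **Other things on the bench:** The rack, spanner, bottle, beaker and tip box looked unmoved in the last pictures, compared by eye. The notebook was only partly in view. The marker was hidden by the arm, so I could not check it, though nothing went near it.

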